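# Close the intake filter of the workshop air pump

## Robot

A 6-joint arm with a two-finger parallel gripper is mounted at the origin on the work surface. World frame = base frame: x ahead of the robot, y to its left, z up, the work surface at z = 0. Lengths are in m, angles in degrees, forces in N, time in s.
With the tool pointing down it reaches from about 0.275 to 0.975 m from the base axis. Payload 8.4 kg.
Tool frame: the origin (TCP) lies on the centre line of the jaws, within the pads' length; the fingertips stand 14 mm ahead of it and the grasp point (between the pads) lies 5 mm behind it (r.tcp_to_tips is the distance from the TCP to the fingertips, in m); z points along the fingers, x is the direction in which the jaws open and shut, and the axes are right-handed (so a half turn about z gives the same grasp; the last joint's range is limited). The gripper opens to 92 mm and grips with 3 to 60 N. Pads are 20 mm wide; open, the fingers measure 128 mm over their backs; the gripper's body (75 mm by 189 mm) begins 69 mm behind the grasp point.
Start: joints at [-65.455, 20.225, 93.587, -0, 66.188, -0.138], TCP at [0.261, -0.568, 0.229] pointing down, gripper open.
Joint ranges: [-150.9, 150.9], [-52.94, 120.26], [3.33, 152.33], [-74.26, 254.26], [0, 154.13], [-172.89, 172.89]. Speed limits (degrees/s): [127.2, 127.2, 159.86, 180, 180, 180].

## Interface

Orientations are given as a 3x3 rotation matrix whose columns are the frame's x, y, z axes.
In Python, from station import r, cams gives the robot as it stands.
- The arm moves only by the tool drive_tool, never from a script. Its argument "increments" is a list that holds one entry, the list of rows, each a list of 4 numbers: the shift along the tool's x, y, z in cm, then the turn about the tool's z in degrees. A call has 1 to 20 rows; each row is the pose to reach, as a shift and turn from the pose measured when the call began, along the tool's axes at that moment; what a row does not reach only later rows make up. A row lasts 1/10 s, in which the tool goes at most 50 mm and 8.59 degrees, less where a joint would pass 70% of its speed; a pose out of reach is approached as far as the arm can. A call with a gripper value outside its range is refused whole. "fingers" is the opening, from 0 (shut) to 1 (fully open), set as the call begins (left out, the last holds). The fingers move at their own pace and stop on an object; the grip force is fixed at half the most. Time passes only in rows, so rows that repeat a pose let the fingers close. It gives the time, the measured TCP pose, the force and the opening at its end, in the units of the state.
- r.get_obs(): the state, without advancing time (a new reading comes with each control period).
- cams.capture(name): name is "scene" or "side" or "wrist"; returns the picture (400x640x3 uint8, red, green, blue); there is no depth.
- cams.get_calibration(name): a dict with "camera_matrix" (3x3 intrinsics, pixels), "dist" ([k1, k2, p1, p2, k3] as OpenCV has them; the pictures are not rectified), "rvec" (rotation vector, rad) and "tvec" (3), from world to camera coordinates, as OpenCV has them. Camera axes: x right, y down, z forward; pixel columns grow to the right and rows downward; lengths in m; the calibration is good to about 2 mm. A picture is of the moment at which its call begins: read the wrist's pose just before it. get_calibration takes no time and is no camera call; for the wrist camera it gives the pose at the moment of the call.
- r.sign_off(): hands the job in, once; it reports no verdict.
The state is a dict: "t": time; "joint_positions": joint angles; "dq": joint speeds; "tau": joint torques, N m; "tool_pos": TCP position; "eef_rot": TCP orientation; "contact_force": force on the tool from outside, world axes, zero at the start; "wrist_torque": the same for the moment, N m; "grip_width": finger opening in m.
Only numpy, scipy, OpenCV 4.12 (cv2) and the standard library are available. Lean on these libraries where they do the work, as an engineer would, in place of code of your own. Each camera call takes 0.05 s, during which the arm holds its last target. There are 200 camera calls.

## Task

A new filter is already in the pump's leaning intake canister; put the red lid back on it. Set it on the rim, turn it there as far as needed until its yellow key drops into the notch in the rim, and seat it fully home, flush all round, then let go. Leave the other things on the bench where they are.

Things in the scene. Friction and masses are not known exactly. Their poses are not given: they have to be found in the camera images.
- mouth (a point): Centre of the intake canister's mouth, level with the top of its flat steel rim, about 215 mm above the bench. z points out along the canister's axis, leaning 30 deg from vertical; x is level, -y down the slope. Rim: inner radius 46 mm, outer 58 mm. One notch, 18 mm wide and 10 mm deep, is cut through the rim from inside to outside. Inside it is clear to 16 mm down.
- pump: Green vane pump, grey motor and white canister (122 mm long), fixed to the bench; origin on the bench under the pump housing, which lies 100 mm or more on the mouth's +y side and up to 75 mm above it. The canister is clamped fast (will not turn) at any clocking: its notch is anywhere within 0.85 rad either way of the mouth's -y. Not reported: feel for it, or see it before the lid covers it.
- lid_grip (a point): The round red lid (0.2 to 0.4 kg), loose, lying right way up on the bench. Point on its axis, half-way up its black grip rib, 32 mm above its lowest face. z is the lid's axis, up. The rib runs along x: 66 mm long, 14 mm wide (y), 32 mm tall: from 17 mm below this point (flange's top face) to 15 mm above. When the lid is flush, this point is 22 mm from mouth along its z.
- lid: The whole lid, axes as lid_grip; origin on its axis in its lowest face. Flange: disc of radius 57 mm, its underside 10 mm above the origin (to lie flat on the rim), 5 mm thick. Below it a round spigot, radius 43.5 mm, 10 mm long with a 2 mm chamfer, enters the mouth with 2.5 mm play all round.
- lid_key (a point): Point under the yellow key, a tongue at the flange's -y edge: centre of its lower face, 54 mm from the lid's axis. 12 mm wide (x), radius 46.5 to 62 mm, reaching 7 mm below the flange's underside. On the rim it holds the lid 7 mm too high on that side, with the spigot's end 3 mm in the mouth, so the lid can be turned there; over the notch (3 mm play each side) it drops in.
- old_element: Bystander: used filter element, a brown pleated cylinder with orange ends, 88 mm across and 116 mm tall, standing; origin at the centre of its underside.
- spray_can: Bystander: blue spray can with red cap, 60 mm across and 190 mm tall, standing; origin at the centre of its underside.
- grease_jar: Bystander: amber jar with yellow cap, 68 mm across and 75 mm tall, standing; origin at the centre of its underside.
- spanner: Bystander: spanner, 190 mm long, lying flat along its x.
- screwdriver: Bystander: screwdriver, 200 mm long, lying along its x.
Mind the look-alikes: they are no part of the job. Of the things that look like the lid, the smallest one is meant.

How it is judged:
By the outcome, as a careful person would: the job done as asked, in the order asked, and still so for the second after the job is handed in, with the robot touching nothing.
It also fails if it takes over 64 s, if anything falls off the work surface, if the arm or the gripper's body presses on something with over 40 N, if the wrist force passes 120 N, or if a joint passes its speed limit or range.

## Working session

There is one attempt and no reset: what is moved stays moved. The work goes in short steps, Python scripts to look and compute and a tool call to move; the robot and the scene stay as the last step left them, time stands still between calls to the robot, and variables do not carry over. Pictures are saved under pics/ and viewed, about 8 in all and at most 12, crops included, and the job is handed in when it is done.

Besides the shell and the picture viewer there is one more tool, called after "Call:" by a JSON object that holds its "method" and its "body". drive_tool: Moves the arm, as the interface text tells. Its arguments: {"type":"object","properties":{"increments":{"type":"array"},"fingers":{"type":"number"}},"required":["increments"]}

```bash
mkdir -p pics; ls; cat > h.py <<'E'
import numpy as np, cv2
from station import r, cams
def snap(n,f):
    im=cams.capture(n); cv2.imwrite(f'pics/{f}.png',im[:,:,::-1]); return im
def cal(n):
    c=cams.get_calibration(n); return [np.array(c[k],float) for k in('camera_matrix','dist','rvec','tvec')]
def proj(c,P): return cv2.projectPoints(np.array(P,float).reshape(-1,1,3),c[2],c[3],c[0],c[1])[0].reshape(-1,2)
def ray(c,uv):
    n=cv2.undistortPoints(np.array(uv,float).reshape(-1,1,2),c[0],c[1]).reshape(-1,2)
    R=cv2.Rodrigues(c[2])[0]; d=np.c_[n,np.ones(len(n))]@R
    return -R.T@c[3].ravel(),d/np.linalg.norm(d,axis=1)[:,None]
def onz(c,uv,z):
    o,d=ray(c,uv); return o+d*((z-o[2])/d[:,2])[:,None]
def tri(c1,u1,c2,u2):
    o1,d1=ray(c1,u1);o2,d2=ray(c2,u2);out=[]
    for a,b in zip(d1,d2):
        s=np.linalg.lstsq(np.c_[a,-b],o2-o1,rcond=None)[0]
        p,q=o1+s[0]*a,o2+s[1]*b; out.append(np.r_[(p+q)/2,np.linalg.norm(p-q)])
    return np.array(out)
E
python3 - <<'E'
from h import *
a=snap('scene','a'); b=snap('side','b'); w=snap('wrist','w')
for n in('scene','side','wrist'):
    c=cal(n); print(n,c[0].diagonal(),c[1].ravel(),ray(c,[[320,200]]))
print(r.get_obs())
E
```

```text
pics
scene [488.45828515 488.45828515   1.        ] [-0.13063305  0.          0.          0.          0.        ] (array([ 1.01478012, -0.68543568,  1.22659684]), array([[-0.39460588,  0.49306665, -0.77535249]]))
side [383.55237514 383.55237514   1.        ] [-0.01682401  0.          0.          0.          0.        ] (array([0.28736982, 0.70834592, 0.83903664]), array([[ 0.18260176, -0.71191217, -0.67811331]]))
wrist [287.30839464 287.30839464   1.        ] [-0.04202948  0.          0.          0.          0.        ] (array([ 0.33055583, -0.53687224,  0.38418397]), array([[-0.2693938 , -0.12658048, -0.954675  ]]))
{'t': 0.15, 'joint_positions': array([-6.54541015e+01,  2.02545607e+01,  9.36181870e+01,  1.75933649e-04,
        6.61896773e+01, -1.38207180e-01]), 'dq': array([-0.05691592, -0.06229195, -0.13327453,  0.03944903, -0.02735281,
       -0.02201146]), 'tau': array([-1.49233227e-05, -5.94208217e+01, -3.34469354e+01,  6.97397743e-02,
        2.04400008e-02, -5.98075599e-05]), 'tool_pos': array([ 0.26085074, -0.56755861,  0.22803141]), 'eef_rot': array([[ 4.17613657e-01, -9.08624582e-01, -4.50056087e-04],
       [-9.08624040e-01, -4.17613900e-01,  9.92227610e-04],
       [-1.08951207e-03, -5.43602117e-06, -9.99999406e-01]]), 'contact_force': array([-1.2571229 , -0.22071864,  0.20973971]), 'wrist_torque': array([-0.00269392, -0.00998248, -0.03223985]), 'grip_width': 0.0917485441320566}
```

View pics/a.png

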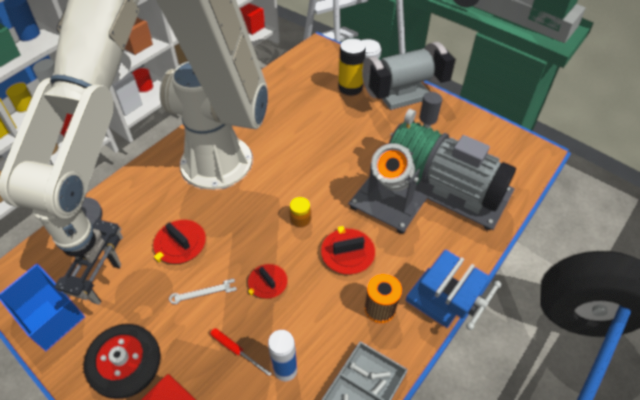

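View pics/b.png

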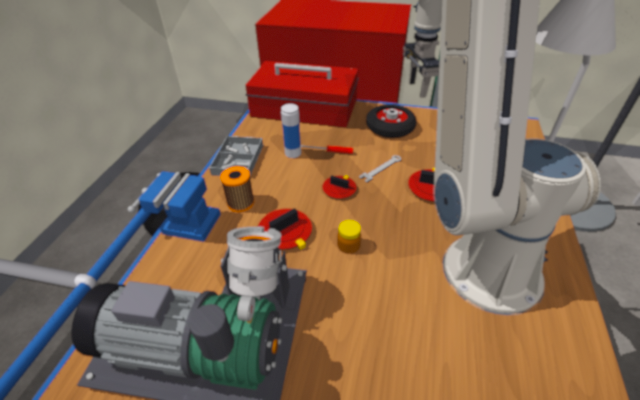

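The scene view shows three lid-like things; the smallest is at (267,281) with its key at (251,291). The mouth is at (393,163) in the scene view and (255,238) in the side view. I'll zoom in on these next.

```bash
python3 - <<'E'
from h import *
a=cv2.imread('pics/a.png'); b=cv2.imread('pics/b.png')
z=lambda i,x,y,w,h:cv2.resize(i[y:y+h,x:x+w],(400,300),interpolation=cv2.INTER_CUBIC)
cv2.imwrite('pics/z.png',np.vstack([np.hstack([z(a,355,130,80,60),z(a,227,251,80,60)]),np.hstack([z(b,215,215,80,60),z(b,300,160,80,60)])]))
cs=cal('scene');cd=cal('side')
print(onz(cs,[[267,281],[251,291]],.015),onz(cd,[[340,187],[346,178]],.015))
print(tri(cs,[[393,163]],cd,[[255,238]]))
E
```

```text
[[ 0.46731362 -0.24002074  0.015     ]
 [ 0.45428752 -0.29218599  0.015     ]] [[ 0.46002294 -0.23241067  0.015     ]
 [ 0.44951867 -0.28235738  0.015     ]]
[[0.57059342 0.19931388 0.20858769 0.0066252 ]]
```

View pics/z.png

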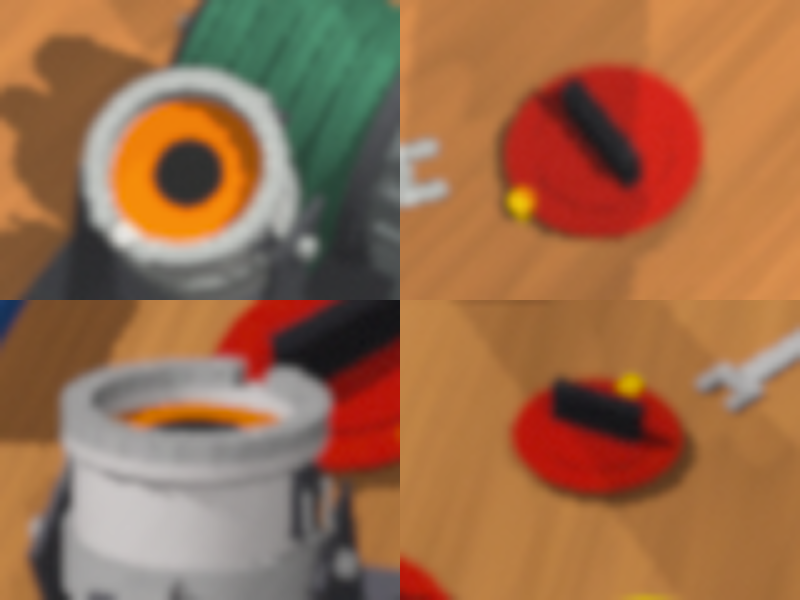

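```bash
cat >> h.py <<'E'
def mouthR(az): # az: azimuth (rad) of downslope direction (horizontal lean of axis)
    z=np.r_[.5*np.cos(az),.5*np.sin(az),np.cos(np.pi/6)]
    my=np.r_[np.cos(np.pi/6)*np.cos(az),np.cos(np.pi/6)*np.sin(az),-.5]
    y=-my; return np.c_[np.cross(y,z),y,z]
E
python3 - <<'E'
from h import *
from scipy.optimize import least_squares
cs=cal('scene');cd=cal('side')
# outer rim top edge pts
s=np.array([(82,165),(95,120),(130,80),(185,66),(240,85),(275,125),(287,165)])/5+[355,130]
d=np.array([(64,398),(80,380),(120,365),(190,357),(330,395),(310,372),(325,418),(290,440),(200,455),(110,440),(70,415)])/5+[215,215-60]
t=np.linspace(0,2*np.pi,721)
def res(p):
    R=mouthR(p[3]); P=p[:3]+.058*(np.c_[np.cos(t),np.sin(t),0*t]@R.T); out=[]
    for c,u in((cs,s),(cd,d)):
        q=proj(c,P); out.append(np.min(np.linalg.norm(q[None]-u[:,None],axis=2),axis=1))
    return np.concatenate(out)
for a0 in(-2.2,-1.57,-.8):
    f=least_squares(res,[.57,.2,.215,a0]); print(f.x,np.degrees(f.x[3]),f.cost,np.round(f.fun,1))
p=f.x;R=mouthR(p[3])
for n,c,u in(('s',cs,[379.4,177]),('d',cd,[266.6,228.6])):
    o,k=ray(c,[u]);k=k[0];L=R.T@(o-p[:3]);m=R.T@k;q=L-m*L[2]/m[2];print(n,q,np.degrees(np.arctan2(q[0],-q[1])))
E
```

```text
[ 0.56928303  0.19453289  0.21358645 -1.50856274] -86.43427802354765 6.298663472718119 [0.6 0.5 0.2 0.  0.5 0.1 1.4 0.2 0.1 0.5 0.8 0.8 2.1 0.  0.7 1.6 0.9 0.1]
[ 0.56928306  0.19453289  0.21358645 -1.50855971] -86.43410445664026 6.298663788669649 [0.6 0.5 0.2 0.  0.5 0.1 1.4 0.2 0.1 0.5 0.8 0.8 2.1 0.  0.7 1.6 0.9 0.1]
[ 0.56921233  0.19454271  0.21362053 -1.50148758] -86.02890123069321 6.318676544896208 [0.6 0.6 0.2 0.  0.5 0.1 1.4 0.2 0.2 0.5 0.9 0.7 2.  0.  0.7 1.6 0.9 0.2]
s [-0.00790198 -0.05265843  0.        ] -8.534188967473177
d [-0.01088907 -0.05574416  0.        ] -11.052982232091566
```

Crop readings: the notch shows in the side view at about (267,229) and in the scene view at about (379,177). That puts it roughly -10° from the mouth's -y. The lid's key is at about az -103°, so the rib runs along az -13°. The tool stays vertical, so I'll grip the rib end to end and let the lid pivot in the jaws to take up the slope. First I'll move above the lid for a close look.

Call:
{"method": "drive_tool", "body": {"increments": [[[-2.7,-4,0,-6.5],[-5.4,-8,0,-13],[-8.1,-12,0,-19.5],[-10.8,-16,0,-26],[-13.5,-20,0,-32.5],[-16.2,-24,0,-39],[-18.9,-28,2,-45.5],[-21.6,-32.2,4,-52],[-21.6,-32.2,6,-52],[-21.6,-32.2,6,-52],[-21.6,-32.2,6,-52],[-21.6,-32.2,6,-52],[-21.6,-32.2,6,-52]]], "fingers": 1}}

```text
t: 1.45
tool_pos: [0.4633, -0.238, 0.1693]
eef_rot: [[0.973, -0.232, 0.001], [-0.232, -0.973, 0.0], [0.001, -0.0, -1.0]]
contact_force: [1.0, 0.2, -0.1]
grip_width: 0.092
```

```bash
python3 - <<'E'
from h import *
o=r.get_obs(); print(o['t'],o['tool_pos'],o['eef_rot'].round(4),o['joint_positions'].round(1))
w=snap('wrist','w1'); c=cal('wrist')
np.savez('w1.npz',*c)
hsv=cv2.cvtColor(w,cv2.COLOR_RGB2HSV)
red=((hsv[...,0]<6)|(hsv[...,0]>174))&(hsv[...,1]>150)&(hsv[...,2]>60)
n,l,s,ce=cv2.connectedComponentsWithStats(red.astype(np.uint8)); 
for i in np.argsort(-s[1:,4])[:4]+1: print('red',s[i],onz(c,[ce[i]],.015))
y=((hsv[...,0]>22)&(hsv[...,0]<34)&(hsv[...,1]>150)&(hsv[...,2]>120)).astype(np.uint8)
n,l,s,ce=cv2.connectedComponentsWithStats(y)
for i in np.argsort(-s[1:,4])[:3]+1: print('yel',s[i],onz(c,[ce[i]],.015))
E
```

```text
1.45 [ 0.4633492  -0.23799642  0.16934224] [[ 9.727e-01 -2.320e-01  1.100e-03]
 [-2.320e-01 -9.727e-01  1.000e-04]
 [ 1.000e-03 -3.000e-04 -1.000e+00]] [-27.4  14.9 109.6   0.   55.4 -14. ]
red [ 269  131  102   99 6612] [[ 0.46438637 -0.23390579  0.015     ]]
red [  42  231  117   42 3188] [[ 0.17722904 -0.26069095  0.015     ]]
red [ 336    0  103   20 1339] [[ 0.5668909  -0.08358675  0.015     ]]
red [348 330  56  12 391] [[ 0.47892563 -0.45380394  0.015     ]]
yel [315 225  10  10  74] [[ 0.44968323 -0.29421826  0.015     ]]
```

View pics/w1.png

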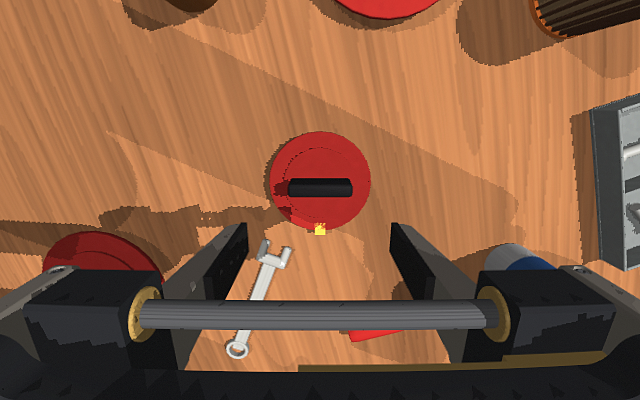

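```bash
python3 - <<'E'
from h import *
c=[np.load('w1.npz')[k] for k in('arr_0','arr_1','arr_2','arr_3')]
w=cv2.imread('pics/w1.png'); hsv=cv2.cvtColor(w,cv2.COLOR_BGR2HSV)
red=((hsv[...,0]<6)|(hsv[...,0]>174))&(hsv[...,1]>150)&(hsv[...,2]>60)
red[:131]=0;red[232:]=0;red[:,:262]=0;red[:,375:]=0
ys,xs=np.nonzero(red); P=onz(c,np.c_[xs,ys],.015)[:,:2]
(ce,rad)=cv2.minEnclosingCircle(P.astype(np.float32)); print('lid',ce,rad)
bl=(hsv[...,2]<45); bl[:170]=0;bl[200:]=0;bl[:,284:]=bl[:,284:];bl[:,:284]=0;bl[:,356:]=0
ys,xs=np.nonzero(bl); Q=onz(c,np.c_[xs,ys],.047)[:,:2]; m=Q.mean(0);u,s,v=np.linalg.svd(Q-m,full_matrices=False);print('rib',m,np.degrees(np.arctan2(v[0,1],v[0,0])),np.ptp((Q-m)@v[0]))
k=onz(c,[[319.7,229.5]],.015)[0,:2]; print('key az',np.degrees(np.arctan2(*(k-ce)[::-1])),np.linalg.norm(k-ce))
o=r.get_obs();R=o['eef_rot'];t=np.r_[ce,.035]; print((R.T@(t-o['tool_pos'])*100).round(2), np.degrees(np.arctan2(R[1,0],R[0,0])))
E
```

```text
lid (0.4634847342967987, -0.23849809169769287) 0.056717559695243835
rib [ 0.46378153 -0.2350298 ] -13.438461041031397 0.06355592225548967
key az -103.42793209072066 0.05595326073678339
[ 0.03  0.06 13.42] -13.411548399659608
```

The wrist view shows the lid at (320,181), its rib from (288,188) to (352,188) and the key at (320,229). The tool is already aligned to within 1 mm and 1°, so I'll descend and grip.

Call:
{"method": "drive_tool", "body": {"increments": [[[0,0,3,0],[0,0,6.5,0],[0,0,10,0],[0,0,12,0],[0,0,13.4,0],[0,0,13.4,0],[0,0,13.4,0],[0,0,13.4,0]]]}}

```text
t: 2.3
tool_pos: [0.4643, -0.2384, 0.0364]
eef_rot: [[0.973, -0.232, 0.003], [-0.232, -0.973, -0.001], [0.003, 0.0, -1.0]]
contact_force: [-0.3, -0.5, 0.7]
grip_width: 0.0917
```

Call:
{"method": "drive_tool", "body": {"increments": [[[0,0,0,0],[0,0,0,0],[0,0,0,0],[0,0,0,0],[0,0,0,0],[0,0,0,0],[0,0,0,0],[0,0,0,0],[0,0,-2,0],[0,0,-5,0],[0,0,-9,0],[0,0,-13,0],[0,0,-18,0],[0,0,-23,0],[0,0,-28,0],[0,0,-33,0],[0,0,-36,0],[0,0,-36,0]]], "fingers": 0}}

```text
t: 4.1
tool_pos: [0.4646, -0.2388, 0.4005]
eef_rot: [[0.973, -0.232, 0.009], [-0.232, -0.973, -0.004], [0.01, 0.002, -1.0]]
contact_force: [1.5, -0.3, -4.1]
grip_width: 0.0657
```

The lid is held (opening 65.7 mm, about 4 N of weight). Next I'll put the wrist camera over the mouth with the held lid short of it.

Call:
{"method": "drive_tool", "body": {"increments": [[[0.2,-2,0,0],[0.5,-5,0,0],[0.9,-9,0,0],[1.3,-13,0,0],[1.7,-17,0,0],[2,-21,0,0],[2.4,-25,0,0],[2.7,-29,0,0],[3,-31.5,0,0],[3,-32.5,0,0],[3,-32.5,0,0],[3,-32.5,0,0],[3,-32.5,0,0]]]}}

```text
t: 5.4
tool_pos: [0.5688, 0.0691, 0.3998]
eef_rot: [[0.972, -0.233, 0.008], [-0.233, -0.972, -0.004], [0.009, 0.002, -1.0]]
contact_force: [-0.4, -0.5, -3.3]
grip_width: 0.0658
```

```bash
python3 - <<'E'
from h import *
o=r.get_obs(); print(o['t'],o['tool_pos'],o['contact_force'],o['joint_positions'].round(1))
w=snap('wrist','w2'); c=cal('wrist'); np.savez('w2.npz',*c)
p=np.r_[.5693,.1945,.2136]; print(proj(c,[p]))
s=snap('side','b2')
u=proj(c,[p])[0].astype(int);x,y=np.clip(u[0]-100,0,440),np.clip(u[1]-75,0,250);print(x,y)
z=cv2.resize(w[y:y+150,x:x+200],(800,600),interpolation=cv2.INTER_CUBIC); cv2.imwrite('pics/z2.png',z[:,:,::-1])
E
```

```text
5.4 [0.56876664 0.0691074  0.3998154 ] [-0.39910954 -0.4590212  -3.34104463] [ 7.   8.6 87.5 -0.3 83.5 20.5]
[[291.92647793  68.40121482]]
191 0
```

View pics/z2.png

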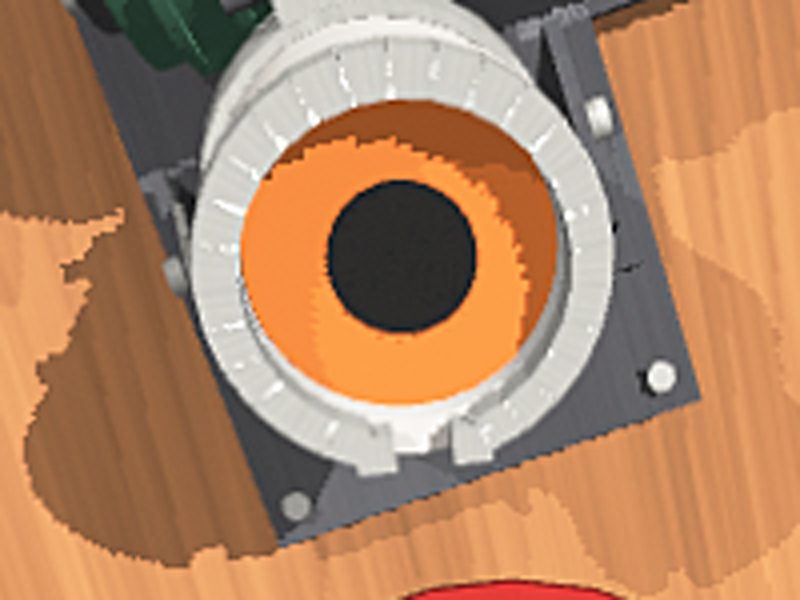

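```bash
cat > fit.py <<'E'
from h import *
from scipy.optimize import least_squares
c=[np.load('w2.npz')[k] for k in('arr_0','arr_1','arr_2','arr_3')]
T=lambda a:(np.array(a,float)+.5)/4-.5+[191,0]
out=T([(192,265),(205,190),(400,38),(500,65),(575,140),(612,250),(590,350),(550,405),(495,447),(210,330),(260,410),(310,445),(355,460)])
inn=T([(242,240),(275,165),(330,118),(405,100),(480,115),(530,155),(558,220),(255,310),(300,370),(345,410)])
t=np.linspace(0,2*np.pi,1441);C=np.c_[np.cos(t),np.sin(t),0*t]
def res(p):
    R=mouthR(p[3]); o=[]
    for rad,u in((.058,out),(.046,inn)):
        q=proj(c,p[:3]+rad*(C@R.T)); o.append(np.min(np.linalg.norm(q[None]-u[:,None],axis=2),axis=1))
    return np.r_[np.concatenate(o),(p[2]-.215)/.002]
f=least_squares(res,[.57,.197,.215,-1.5],diff_step=1e-4); p=f.x;R=mouthR(p[3]);print(p,np.degrees(p[3]),np.round(f.fun,2))
o,k=ray(c,T([(385,425),(396,456),(450,421),(455,456),(421,440)]))
for kk in k:
    L=R.T@(o-p[:3]);m=R.T@kk;q=L-m*L[2]/m[2];print(q*1000,np.degrees(np.arctan2(q[0],-q[1])))
np.save('mouth.npy',p)
E
python3 fit.py
```

```text
[ 0.57017329  0.19368406  0.21183069 -1.53658579] -88.03988040642108 [ 0.89  0.09  1.33  0.39  1.1   0.44  0.19  0.09  0.78  0.05  0.89  0.93
  0.56  0.08  0.57  0.62  0.81  0.17  0.39  1.99  1.73  3.63  1.57 -1.58]
[-19.99142331 -40.56939089   0.        ] -26.2327455642821
[-19.92299673 -51.62754981   0.        ] -21.10152932612217
[ -0.69395612 -45.32693859   0.        ] -0.8771307281136491
[ -2.36249879 -57.31494982   0.        ] -2.360372401474664
[-10.96450974 -48.75611034   0.        ] -12.674102716440437
```

```bash
sed -i 's/,(255,310),(300,370),(345,410)//; s/diff_step=1e-4/diff_step=1e-4,loss="soft_l1",f_scale=.5/' fit.py
cat >> fit.py <<'E'
q=onz(c,T([(280,545),(700,400),(600,35),(280,545),(75,20)]),.012);d=np.diff(q,axis=0)[:,:2];print('plate edge az',np.degrees(np.arctan2(d[:,1],d[:,0])))
E
python3 fit.py
```

```text
[ 0.56990787  0.19299634  0.21307211 -1.49037369] -85.39212253514974 [ 0.44  0.2   1.63  0.67  0.83  0.18  0.11  0.19  0.36  0.77  0.11  0.11
  0.4   0.16  0.4   0.29  0.46  0.16  0.11  1.74 -0.96]
[-21.08715052 -38.80472754   0.        ] -28.52041104951511
[-2.14586667e+01 -4.97904367e+01 -5.55111512e-14] -23.315060566999158
[ -2.12935998 -44.53456882   0.        ] -2.737435162484445
[ -4.26410448 -56.36793239   0.        ] -4.326054476299576
[-12.46264997 -47.40713229   0.        ] -14.72896820816845
plate edge az [   4.98164077   94.41290231 -137.82018615   95.56444574]
```

The wrist view shows the mouth ring centred near crop (402,245) and the notch at crop (421,440). The fit gives the mouth at (0.570, 0.193, 0.2135), downslope az about -85°, which the plate edges confirm, and the notch at about -14°. I'll move over the mouth, turned about -6°.

Call:
{"method": "drive_tool", "body": {"increments": [[[-0.4,-2,0,-2],[-0.9,-4.5,1,-4],[-1.4,-7,3,-6],[-1.9,-9,6,-6.3],[-2.3,-10.5,8.5,-6.3],[-2.3,-10.75,10,-6.3],[-2.3,-10.75,11,-6.3],[-2.3,-10.75,11,-6.3],[-2.3,-10.75,11,-6.3],[-2.3,-10.75,11,-6.3],[-2.3,-10.75,11,-6.3]]]}}

```text
t: 6.6
tool_pos: [0.5733, 0.1784, 0.291]
eef_rot: [[0.992, -0.126, 0.011], [-0.126, -0.992, -0.004], [0.011, 0.002, -1.0]]
contact_force: [0.3, -0.1, -4.2]
grip_width: 0.0661
```

```bash
python3 - <<'E'
from h import *
o=r.get_obs();R=o['eef_rot']; print(o['t'],o['tool_pos'],o['contact_force'],np.degrees(np.arctan2(R[1,0],R[0,0])))
print(R.T@(np.r_[.5714,.179,.2357]-o['tool_pos'])*100)
E
```

```text
6.6 [0.57326127 0.17837863 0.29098986] [ 0.29657584 -0.10242018 -4.19496142] -7.231547214500661
[-0.25365068 -0.05090784  5.52641477]
```

Call:
{"method": "drive_tool", "body": {"increments": [[[-0.2,0,0.5,0],[-0.25,0,1,0],[-0.25,0,1.5,0],[-0.25,0,2,0],[-0.25,0,2.4,0],[-0.25,0,2.8,0],[-0.25,0,3.2,0],[-0.25,0,3.5,0],[-0.25,0,3.5,0],[-0.25,0,3.5,0]]]}}

```text
t: 7.6
tool_pos: [0.5715, 0.1772, 0.2563]
eef_rot: [[0.992, -0.126, 0.011], [-0.126, -0.992, -0.006], [0.012, 0.005, -1.0]]
contact_force: [0.4, -7.2, 1.4]
grip_width: 0.0657
```

```bash
python3 - <<'E'
from h import *
o=r.get_obs();print(o['t'],o['tool_pos'],o['contact_force'],o['wrist_torque'])
w=snap('wrist','w3'); s=snap('side','b3')
z=lambda i,x,y,w,h:cv2.resize(i[y:y+h,x:x+w],(400,300),interpolation=cv2.INTER_CUBIC)
cv2.imwrite('pics/z3.png',np.hstack([z(w,140,90,360,270),z(s,185,150,140,105)])[:,:,::-1])
E
```

```text
7.6 [0.57151419 0.17716372 0.2562814 ] [ 0.43506445 -7.18898246  1.39814344] [-1.13513268  0.03813386  0.09174577]
```

View pics/z3.png

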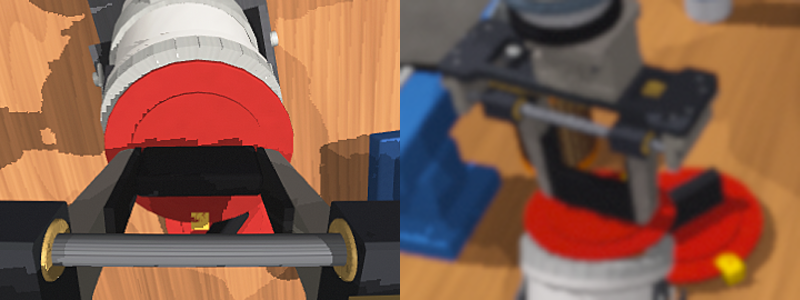

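Both views show the lid's upper edge on the high side of the rim, and the lid pivoting in the jaws with low force. I'll continue down.

Call:
{"method": "drive_tool", "body": {"increments": [[[0,-0.1,0.3,0],[0,-0.1,0.6,0],[0,-0.1,0.9,0],[0,-0.1,1.2,0],[0,-0.1,1.2,0],[0,-0.1,1.2,0]]]}}

```text
t: 8.3
tool_pos: [0.5721, 0.177, 0.2447]
eef_rot: [[0.992, -0.126, 0.012], [-0.125, -0.992, -0.008], [0.013, 0.006, -1.0]]
contact_force: [0.8, -5.9, 2.4]
grip_width: 0.0658
```

Call:
{"method": "drive_tool", "body": {"increments": [[[0,-0.1,0.2,0],[0,-0.1,0.4,0],[0,-0.1,0.6,0],[0,-0.1,0.6,0],[0,-0.1,0.6,0]]]}}

```text
t: 8.8
tool_pos: [0.5727, 0.1771, 0.241]
eef_rot: [[0.992, -0.125, 0.014], [-0.125, -0.992, -0.009], [0.015, 0.007, -1.0]]
contact_force: [-5.0, -6.9, 16.5]
grip_width: 0.0655
```

```bash
python3 - <<'E'
from h import *
o=r.get_obs();print(o['t'],o['tool_pos'],o['contact_force'],o['wrist_torque'])
w=snap('wrist','w4'); s=snap('side','b4'); a=snap('scene','a4')
z=lambda i,x,y,w,h:cv2.resize(i[y:y+h,x:x+w],(400,300),interpolation=cv2.INTER_CUBIC)
cv2.imwrite('pics/z4.png',np.vstack([np.hstack([z(w,140,90,360,270),z(s,185,180,120,90)]),np.hstack([z(w,240,190,160,120),z(a,345,110,100,75)])])[:,:,::-1])
E
```

```text
8.8 [0.57274325 0.17707446 0.24102478] [-5.02139066 -6.86537049 16.4888512 ] [-1.01203095  1.5632127   0.30113313]
```

View pics/z4.png

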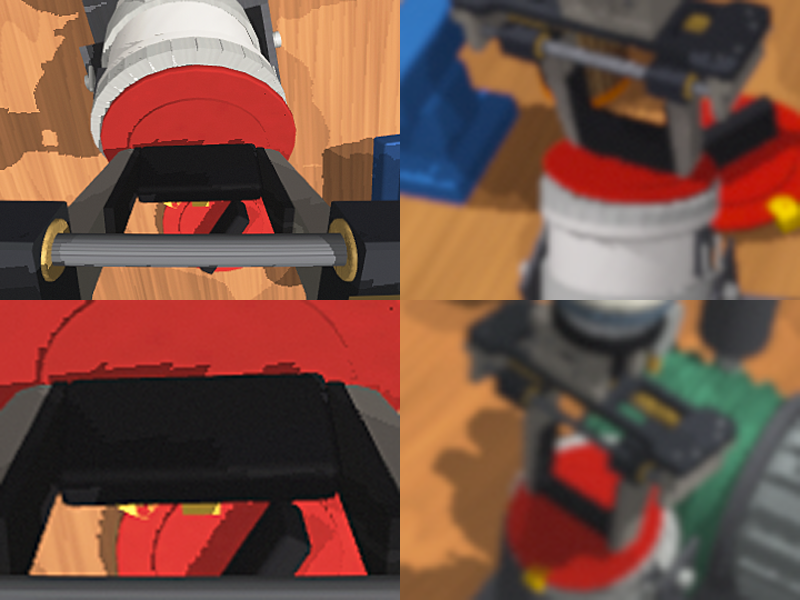

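The lid is now tilted onto the rim, with its key at scene pixel (380,180); the notch was seen at (379,177). Force is 16 N at a height where the key is either on the rim or just entering. I'll release it, clear upward and look.

Call:
{"method": "drive_tool", "body": {"increments": [[[0,0,-0.1,0],[0,0,-0.1,0],[0,0,-0.1,0],[0,0,-0.1,0],[0,0,-1,0],[0,0,-3,0],[0,0,-6,0],[0,2,-9,0],[0,5,-12,0],[0,8,-14,0],[0,11,-15,0],[0,12,-15,0],[0,12,-15,0]]], "fingers": 1}}

```text
t: 10.25
tool_pos: [0.5556, 0.0585, 0.3922]
eef_rot: [[0.992, -0.127, 0.014], [-0.127, -0.992, -0.009], [0.015, 0.007, -1.0]]
contact_force: [-0.4, 0.9, 0.6]
grip_width: 0.0921
```

```bash
python3 - <<'E'
from h import *
o=r.get_obs();print(o['t'],o['tool_pos'],o['contact_force'])
w=snap('wrist','w5'); c=cal('wrist'); np.savez('w5.npz',*c)
s=snap('side','b5'); a=snap('scene','a5')
u=proj(c,[[.57,.193,.2135]])[0].astype(int);print(u); x,y=max(u[0]-80,0),max(u[1]-60,0);print(x,y)
z=lambda i,x,y,w,h:cv2.resize(i[y:y+h,x:x+w],(400,300),interpolation=cv2.INTER_CUBIC)
cv2.imwrite('pics/z5.png',np.vstack([np.hstack([z(w,x,y,160,120),z(s,205,195,100,75)]),np.hstack([z(w,x+20,y+40,80,60),z(a,345,120,80,60)])])[:,:,::-1])
E
```

```text
10.25 [0.55558719 0.05852018 0.39216731] [-0.44474764  0.91947906  0.58425271]
[314  54]
234 0
```

View pics/z5.png

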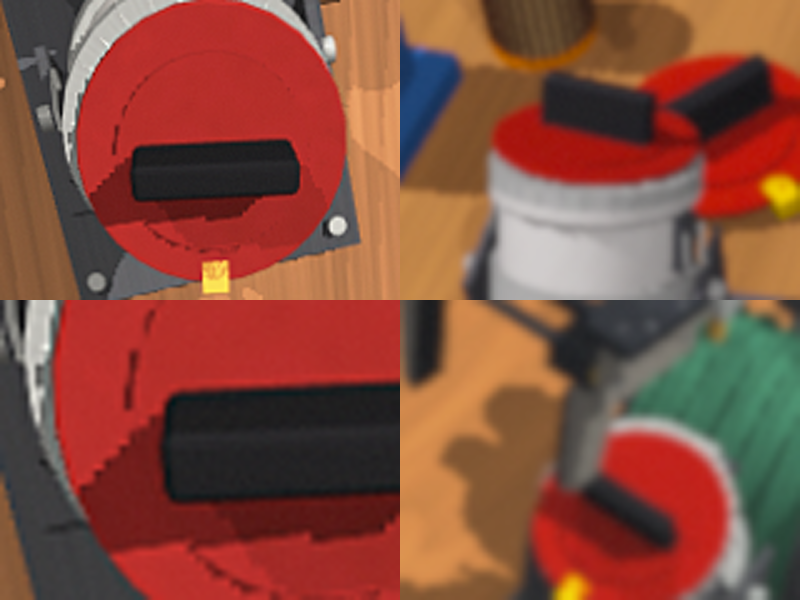

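```bash
cat > pose.py <<'E'
from h import *
from scipy.optimize import least_squares
from scipy.spatial.transform import Rotation as Ro
# lid pose fit from hand-picked features in one wrist view; mouth fixed at (.57,.193,.2135), az -85
def fit(c,pix,obj,rim,edge=None):
    p0=np.r_[.57,.193,.2135];M=mouthR(np.radians(-85))
    t=np.linspace(0,2*np.pi,721);C=.057*np.c_[np.cos(t),np.sin(t),0*t]+[0,0,.015]
    def P(v,X): return p0+(Ro.from_rotvec(v[3:]).apply(X)+v[:3]-[0,0,.010])@M.T
    def res(v):
        e=(proj(c,P(v,obj))-pix).ravel(); q=proj(c,P(v,C))
        return np.r_[e,np.min(np.linalg.norm(q[None]-rim[:,None],axis=2),axis=1)]
    for z0 in(0,.004):
        f=least_squares(res,[0,0,z0,0,0,-.2],diff_step=1e-4,x_scale=[.01]*3+[.2]*3,loss='soft_l1',f_scale=.5)
        print('shift mm',(f.x[:3]*1e3).round(1),'rot deg',np.degrees(f.x[3:]).round(1),'cost',round(f.cost,2),f.fun.round(1))
E
python3 - <<'E'
from pose import *
c=[np.load('w5.npz')[k] for k in('arr_0','arr_1','arr_2','arr_3')]
T=lambda a:(np.array(a,float)+.5)/2.5-.5+[234,0]
pix=T([(133,148),(297,142),(134,173),(299,168),(137,199),(298,191),(203,293),(229,292)])
obj=np.array([(-33,7,15),(33,7,15),(-33,7,47),(33,7,47),(-33,-7,47),(33,-7,47),(-6,-62,15),(6,-62,15)])/1e3
rim=T([(77,150),(100,65),(150,15),(200,2),(280,10),(330,70),(346,130),(330,195),(290,245),(150,260),(100,212)])
fit(c,pix,obj,rim)
M=mouthR(np.radians(-85));ph=np.radians(-14)
print(proj(c,np.r_[.57,.193,.2135]+M@np.r_[.055*np.sin(ph),-.055*np.cos(ph),0]))
E
```

```text
shift mm [ 3.2 -6.7  0.9] rot deg [-1.7 -3.3 -9.1] cost 13.02 [ 0.4 -2.7 -2.6 -3.  -0.7 -1.1  1.1 -2.1 -0.5  2.5  0.7  2.7  0.2 -2.9
 -0.4 -3.   0.5  0.1  0.9  0.2  2.9  0.2  0.1  1.   1.1  0.5  0.9]
shift mm [ 3.1 -6.7  0.9] rot deg [-1.6 -3.1 -8.7] cost 13.07 [ 0.3 -2.4 -2.7 -3.3 -0.7 -0.8  1.1 -2.4 -0.4  2.8  0.7  2.5  0.4 -2.9
 -0.1 -3.1  0.4  0.1  0.9  0.3  3.   0.3  0.3  0.8  0.9  0.6  1. ]
[[312.43935834 101.48323331]]
```

The wrist crop shows the lid lying on the slope with its key at crop (215,277), i.e. pixel (320,111). The notch is predicted near column 312, so the key is probably caught on the notch's +x edge, about 5-7° short. Before re-engaging I'll refit without the rim points clipped by the picture edge.

```bash
python3 - <<'E'
from pose import *
c=[np.load('w5.npz')[k] for k in('arr_0','arr_1','arr_2','arr_3')]
T=lambda a:(np.array(a,float)+.5)/2.5-.5+[234,0]
rim=T([(77,150),(346,130),(330,195),(290,245),(150,260),(100,212)])
A=T([(133,148),(297,142),(137,199),(298,191),(203,293),(229,292)])
obj=np.array([(-33,7,15),(33,7,15),(-33,-7,47),(33,-7,47),(-6,-62,15),(6,-62,15)])/1e3
fit(c,A,obj,rim)
obj2=obj.copy(); obj2[:2,2]=.047; obj2[2:4,2]=.015   # top face above, -y face below
fit(c,A,obj2,rim)
obj3=obj.copy(); obj3[:2,2]=.047   # only top face seen
fit(c,A,obj3,rim)
o=r.get_obs();R=o['eef_rot'];print(R.T@(np.r_[.573,.1755,.300]-o['tool_pos'])*100,o['joint_positions'].round(1))
E
```

```text
shift mm [  2.6 -12.2  -5.2] rot deg [-8.2 -2.3 -9.3] cost 7.08 [ 0.9 -1.5 -3.7 -1.8 -0.1  0.1  0.1  0.2  0.3 -0.2 -0.3 -0.4  1.4  1.9
  0.7  2.4  2.4  1.2]
shift mm [  2.6 -12.2  -5.2] rot deg [-8.2 -2.3 -9.3] cost 7.08 [ 0.9 -1.5 -3.7 -1.8 -0.1  0.1  0.1  0.2  0.3 -0.2 -0.3 -0.4  1.4  1.9
  0.7  2.4  2.4  1.2]
shift mm [  3.1 -12.8  -7.4] rot deg [-14.2  -2.8  -9.7] cost 15.11 [ -0.5   0.1   0.5   0.1   0.5 -10.3  -4.5  -9.3   0.2  -0.2  -0.3  -0.2
   1.8   2.    0.5   2.4   1.9   0.5]
shift mm [  3.  -13.5  -8.3] rot deg [-14.5  -2.7  -9.7] cost 15.11 [ -0.3   0.2   0.4   0.1   0.6 -10.1  -4.6  -9.2   0.3  -0.1  -0.2  -0.1
   2.    2.2   0.4   2.4   2.    0.4]
shift mm [ 3.2 -9.8 -5.1] rot deg [-11.   -2.4  -9.6] cost 8.01 [-0.3  0.9  1.2  0.7 -0.7 -4.6  0.3 -4.1  0.2 -1.7 -0.3 -1.7  1.3  1.4
  0.2  1.3  0.9  0.3]
shift mm [ 3.2 -9.8 -5.1] rot deg [-10.9  -2.4  -9.6] cost 8.01 [-0.3  0.9  1.2  0.7 -0.7 -4.6  0.3 -4.1  0.2 -1.7 -0.3 -1.7  1.3  1.4
  0.2  1.3  0.9  0.3]
[  0.17194015 -11.71377115   9.02872886] [ 6.4  7.3 90.  -0.6 82.  13.6]
```

```bash
python3 - <<'E'
from pose import *
c=[np.load('w5.npz')[k] for k in('arr_0','arr_1','arr_2','arr_3')];cd=cal('side');cs=cal('scene')
T=lambda a:(np.array(a,float)+.5)/2.5-.5+[234,0]
S=lambda a:(np.array(a,float)+.5)/4-.5+[205,195]
V=[(c,T([(133,148),(297,142),(137,199),(298,191),(203,293),(229,292)]),np.array([(-33,7,15),(33,7,15),(-33,-7,47),(33,-7,47),(-6,-62,15),(6,-62,15)])/1e3,1),
 (cd,S([(147,72),(255,95),(253,142),(147,122)]),np.array([(33,7,47),(-33,7,47),(-33,7,15),(33,7,15)])/1e3,2)]
rims=[(c,T([(77,150),(346,130),(330,195),(290,245),(150,260),(100,212)]),1),(cd,S([(93,150),(110,170),(150,182),(200,185),(270,172)]),2)]
p0=np.r_[.57,.193,.2135];M=mouthR(np.radians(-85));t=np.linspace(0,2*np.pi,721);C=.057*np.c_[np.cos(t),np.sin(t),0*t]+[0,0,.012]
P=lambda v,X:p0+(Ro.from_rotvec(v[3:]).apply(X)+v[:3]-[0,0,.010])@M.T
def res(v):
    e=[k*(proj(q,P(v,o))-u).ravel() for q,u,o,k in V]
    e+=[k*np.min(np.linalg.norm(proj(q,P(v,C))[None]-u[:,None],axis=2),axis=1) for q,u,k in rims]
    return np.concatenate(e)
f=least_squares(res,[0,0,.003,0,0,-.2],diff_step=1e-4,x_scale=[.01]*3+[.2]*3,loss='soft_l1')
print((f.x[:3]*1e3).round(1),np.degrees(f.x[3:]).round(1),f.cost,f.fun.round(1))
print('grip',P(f.x,np.array([[0,0,.032],[-.033,0,.032],[.033,0,.032],[0,0,.041]])))
i=cv2.imread('pics/b5.png');cv2.imwrite('pics/z6.png',np.hstack([cv2.resize(i[200:275,210:310],(400,300),interpolation=cv2.INTER_LANCZOS4)]+[cv2.resize(cv2.imread('pics/w5.png')[0:135,220:400],(400,300),interpolation=cv2.INTER_LANCZOS4)]))
E
```

```text
[ 2.2 -4.5  9.1] [-6.  -2.4 -9.1] 32.419044965701794 [-0.7 -2.8 -2.2 -3.5 -1.6  1.   1.9  0.7  0.2  0.3 -0.   0.1 -3.8  0.8
 -2.5  0.5 -2.5  4.3 -4.1  2.7  1.   0.3  1.5  2.2  2.3  2.3  0.8  2.2
  1.1  0.2  0.7]
grip [[0.57257574 0.17678738 0.23969459]
 [0.5396834  0.17919858 0.24082587]
 [0.60546809 0.17437618 0.23856332]
 [0.57259198 0.17314716 0.24792554]]
```

Best estimate: the lid is shifted about 2 mm in +x and 4 mm downslope, its key side is up, and its clocking is -9° against -14° for the notch. I'll re-grip it, move it uphill, turn it clockwise and lower it again.

Call:
{"method": "drive_tool", "body": {"increments": [[[0,-2,0,0],[0,-5,0,0],[0,-8,2,0],[0.2,-10.5,4.5,0],[0.2,-11.5,7,0],[0.2,-11.5,9,0],[0.2,-11.5,11,0],[0.2,-11.5,13,0],[0.2,-11.5,14.5,0],[0.2,-11.5,14.8,0],[0.2,-11.5,14.8,0],[0.2,-11.5,14.8,0]]]}}

```text
t: 11.6
tool_pos: [0.5742, 0.1732, 0.2431]
eef_rot: [[0.992, -0.125, 0.013], [-0.125, -0.992, -0.008], [0.014, 0.007, -1.0]]
contact_force: [-0.2, 0.4, -0.1]
grip_width: 0.092
```

Call:
{"method": "drive_tool", "body": {"increments": [[[0,0,0,0],[0,0,0,0],[0,0,0,0],[0,0,0,0],[0,0,0,0],[0,0,0,0]]], "fingers": 0}}

```text
t: 12.2
tool_pos: [0.5743, 0.1731, 0.2434]
eef_rot: [[0.992, -0.125, 0.014], [-0.125, -0.992, -0.008], [0.015, 0.007, -1.0]]
contact_force: [-0.9, -1.5, 2.3]
grip_width: 0.0659
```

Call:
{"method": "drive_tool", "body": {"increments": [[[-0.1,-0.1,-0.2,1],[-0.2,-0.2,-0.2,2],[-0.3,-0.3,-0.2,3],[-0.3,-0.4,-0.2,4],[-0.3,-0.4,-0.2,5.5],[-0.3,-0.4,0,5.5],[-0.3,-0.4,0.2,5.5],[-0.3,-0.4,0.4,5.5],[-0.3,-0.4,0.4,5.5]]]}}

```text
t: 13.1
tool_pos: [0.5722, 0.1766, 0.2428]
eef_rot: [[0.975, -0.219, 0.016], [-0.219, -0.976, -0.009], [0.017, 0.006, -1.0]]
contact_force: [-7.4, -8.7, 25.6]
grip_width: 0.0667
```

Call:
{"method": "drive_tool", "body": {"increments": [[[0,0,0.1,0],[0,0,0.1,0],[0,0,0.1,0],[0,0,0.1,0],[0,0,0.1,0]]], "fingers": 0.76}}

```text
t: 13.6
tool_pos: [0.5721, 0.1767, 0.2414]
eef_rot: [[0.975, -0.219, 0.015], [-0.219, -0.976, -0.01], [0.017, 0.006, -1.0]]
contact_force: [-0.4, 0.4, -0.3]
grip_width: 0.0698
```

```bash
python3 - <<'E'
from h import *
o=r.get_obs();print(o['t'],o['tool_pos'],o['contact_force'],o['wrist_torque'])
w=snap('wrist','w7'); s=snap('side','b7'); a=snap('scene','a7')
z=lambda i,x,y,w,h:cv2.resize(i[y:y+h,x:x+w],(400,300),interpolation=cv2.INTER_CUBIC)
cv2.imwrite('pics/z7.png',np.vstack([np.hstack([z(w,140,90,360,270),z(s,205,195,100,75)]),np.hstack([z(w,240,190,160,120),z(a,345,120,80,60)])])[:,:,::-1])
E
```

```text
13.6 [0.57210941 0.17672404 0.24138762] [-0.40135941  0.42206847 -0.29424919] [-0.0362679  -0.12051542 -0.02378338]
```

View pics/z7.png

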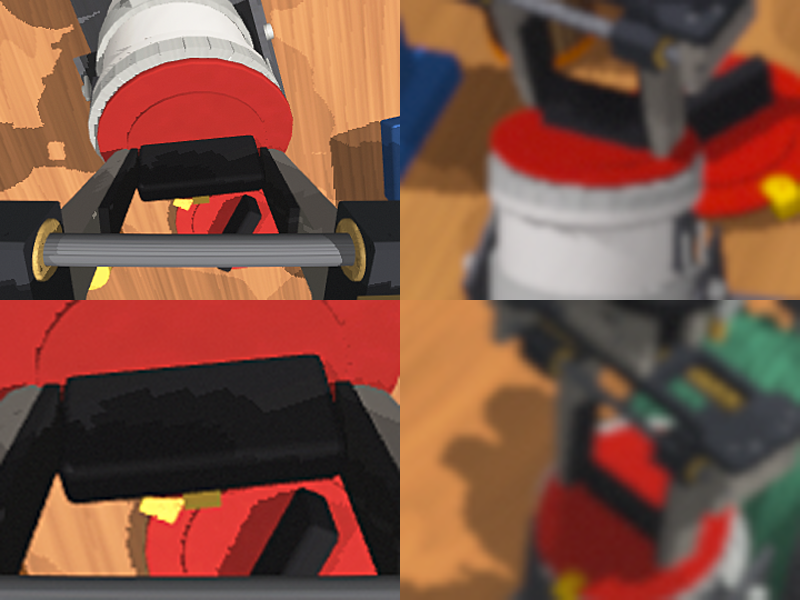

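The wrist crops show the rib still lagging the jaws by about 7°. Gripping end to end stops the lid rolling to match the slope. It's better to straddle the rib across its width with slack: that drives the turn and leaves tilt free. I'll lift, turn the tool about +83° and look.

Call:
{"method": "drive_tool", "body": {"increments": [[[0,0,0,0],[0,0,0,0],[0,0,-1,0],[0,0,-3,0],[0,0,-6,0],[0,0,-9,8],[0,0,-10,16],[0,0,-10,24],[0,0,-10,32],[0,0,-10,40],[0,0,-10,48],[0,0,-10,56],[0,0,-10,64],[0,0,-10,72],[0,0,-10,80],[0,0,-10,83],[0,0,-10,83],[0,0,-10,83],[0,0,-10,83]]], "fingers": 0.9}}

```text
t: 15.65
tool_pos: [0.5707, 0.1776, 0.3419]
eef_rot: [[-0.098, -0.995, 0.016], [-0.995, 0.097, -0.009], [0.008, -0.016, -1.0]]
contact_force: [0.0, 0.5, 0.6]
grip_width: 0.0826
```

```bash
python3 - <<'E'
from h import *
o=r.get_obs();print(o['t'],o['tool_pos'],o['contact_force'],o['joint_positions'].round(1))
w=snap('wrist','w8'); c=cal('wrist'); np.savez('w8.npz',*c); s=snap('side','b8'); a=snap('scene','a8')
print(proj(c,[[.57,.193,.2135],[.572,.1735,.2525]]))
cv2.imwrite('pics/z8.png',cv2.resize(w[80:320,150:470],(800,600),interpolation=cv2.INTER_CUBIC)[:,:,::-1])
E
```

```text
15.65 [0.57068105 0.17764529 0.34189545] [0.04722095 0.52757083 0.58346787] [ 17.6  12.5  89.7  -0.8  77.1 113.4]
[[301.45901192 192.989848  ]
 [320.64305201 200.01705375]]
```

View pics/z8.png

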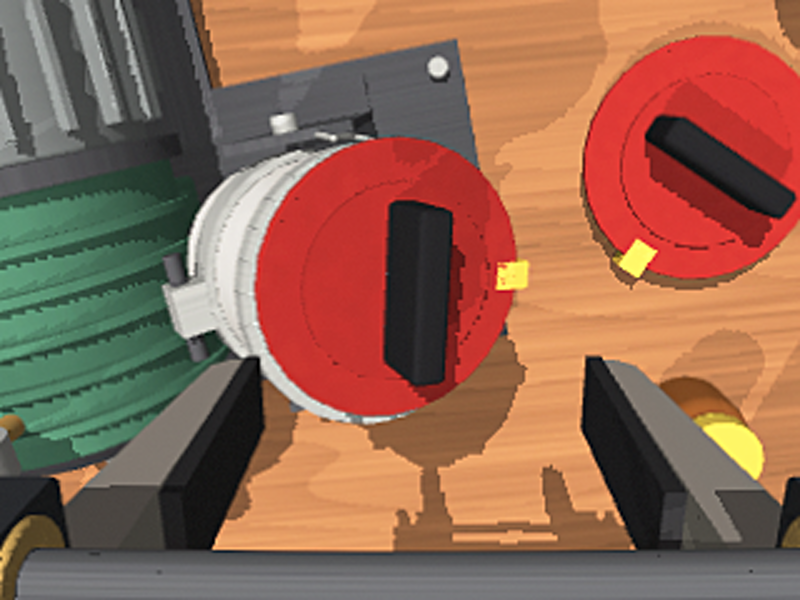

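```bash
python3 - <<'E'
from pose import *
c=[np.load('w8.npz')[k] for k in('arr_0','arr_1','arr_2','arr_3')]
T=lambda a:(np.array(a,float)+.5)/2.5-.5+[150,80]
pix=T([(391,202),(386,360),(411,384),(445,383),(452,210),(527,261),(528,289)])
obj=np.array([(33,7,15),(-33,7,15),(-33,7,47),(-33,-7,47),(33,-7,47),(6,-62,15),(-6,-62,15)])/1e3
rim=T([(256,275),(265,230),(290,190),(340,150),(400,137),(470,165),(505,215),(500,330),(460,385),(400,412),(350,415),(300,385),(270,335)])
fit(c,pix,obj,rim)
p0=np.r_[.57,.193,.2135];M=mouthR(np.radians(-85));t=np.radians([90,180,225,250,270,300])
print(proj(c,p0+.058*np.c_[np.cos(t),np.sin(t),0*t]@M.T)*2.5-[375-.75,200-.75])
E
```

```text
shift mm [ 0.9 -6.2  2.2] rot deg [ -5.1  -2.1 -13.2] cost 6.57 [-3.1 -1.  -2.7  0.3 -0.   0.4 -0.1 -0.8  0.  -1.3  0.1  0.  -1.  -0.5
  0.5  1.1  0.5  0.5  0.4  0.4  0.9  1.   0.2  0.3  1.2  0.4  1.8]
shift mm [ 1.  -6.1  2.3] rot deg [ -5.   -2.1 -13.6] cost 6.61 [-2.9 -1.1 -2.9  0.2 -0.2  0.3 -0.3 -0.8  0.3 -1.4  0.   0.3 -1.1 -0.2
  0.5  1.   0.4  0.4  0.3  0.5  0.9  0.9  0.1  0.3  1.3  0.4  1.8]
[[244.81466522 327.19631165]
 [406.25142147 410.35605336]
 [476.89962987 343.4237652 ]
 [493.4263318  290.44110607]
 [492.64176375 246.26370856]
 [467.49507151 186.52826327]]
```

The wrist view shows the key at crop (512,275) and the lid's disc centred near (387,276). The fit gives clocking -13°, which is now over the notch. But the lid sits about 5-6 mm downslope and tilted about 5° key-up, so its spigot is resting on the lower rim edge. I'll straddle the rib with slack and ease it uphill.

Call:
{"method": "drive_tool", "body": {"increments": [[[0.4,0,1,1],[0.4,0,2,1],[0.4,0,3,1],[0.4,0,4,1],[0.4,0,5,1],[0.4,0,6,1],[0.4,0,6,1],[0.4,0,7,1],[0.4,0,8,1],[0.4,0,8.7,1],[0.4,0,9.2,1],[0.4,0,9.2,1],[0.4,0,9.2,1]]], "fingers": 0.39}}

```text
t: 17.1
tool_pos: [0.5718, 0.1728, 0.2498]
eef_rot: [[-0.116, -0.993, 0.015], [-0.993, 0.116, -0.009], [0.008, -0.016, -1.0]]
contact_force: [-0.6, 0.5, 0.4]
grip_width: 0.0359
```

Call:
{"method": "drive_tool", "body": {"increments": [[[-0.3,0,0,0],[-0.6,0,0,0],[-0.8,0,0,0],[-0.9,0,0,0],[-0.9,0,0,0]]]}}

```text
t: 17.6
tool_pos: [0.5728, 0.182, 0.2498]
eef_rot: [[-0.115, -0.993, 0.016], [-0.993, 0.115, -0.009], [0.008, -0.016, -1.0]]
contact_force: [0.4, 0.7, -0.2]
grip_width: 0.0358
```

Call:
{"method": "drive_tool", "body": {"increments": [[[-0.1,0,0,0],[-0.2,0,0,0],[-0.3,0,0,0],[-0.3,0,0,0]]]}}

```text
t: 18.0
tool_pos: [0.5733, 0.1846, 0.2498]
eef_rot: [[-0.115, -0.993, 0.016], [-0.993, 0.115, -0.01], [0.008, -0.017, -1.0]]
contact_force: [0.0, -2.8, 1.0]
grip_width: 0.0361
```

Call:
{"method": "drive_tool", "body": {"increments": [[[-0.1,0,0,0],[-0.2,0,0,0],[-0.3,0,0,0],[-0.3,0,0,0]]]}}

```text
t: 18.4
tool_pos: [0.5735, 0.1872, 0.2496]
eef_rot: [[-0.115, -0.993, 0.015], [-0.993, 0.115, -0.011], [0.009, -0.016, -1.0]]
contact_force: [0.1, -4.6, 0.4]
grip_width: 0.036
```

```bash
python3 - <<'E'
from h import *
o=r.get_obs();print(o['t'],o['tool_pos'],o['contact_force'],o['wrist_torque'])
w=snap('wrist','w9'); c=cal('wrist'); np.savez('w9.npz',*c); s=snap('side','b9')
z=lambda i,x,y,w,h:cv2.resize(i[y:y+h,x:x+w],(400,300),interpolation=cv2.INTER_CUBIC)
cv2.imwrite('pics/z9.png',np.hstack([z(w,140,60,360,270),z(s,205,195,100,75)])[:,:,::-1])
E
```

```text
18.4 [0.57345181 0.18720379 0.24962985] [ 0.06135311 -4.62901372  0.40980226] [-0.89418117  0.07348186  0.0101456 ]
```

View pics/z9.png

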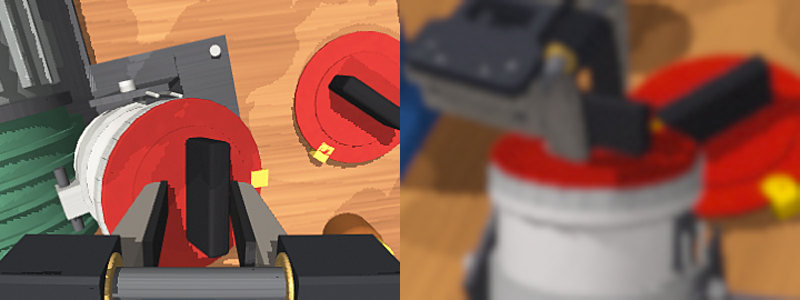

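The wrist and side crops show the lower finger against the rib. The lid is moving uphill with about 4.6 N of drag. I'll go a little further.

Call:
{"method": "drive_tool", "body": {"increments": [[[-0.1,0,0,0],[-0.2,0,0,0],[-0.2,0,0,0]]]}}

```text
t: 18.8
tool_pos: [0.5736, 0.1878, 0.2497]
eef_rot: [[-0.115, -0.993, 0.015], [-0.993, 0.115, -0.014], [0.012, -0.016, -1.0]]
contact_force: [-0.0, -10.2, 3.8]
grip_width: 0.0356
```

Call:
{"method": "drive_tool", "body": {"increments": [[[-0.1,0,0,0],[-0.2,0,0,0],[-0.2,0,0,0]]]}}

```text
t: 19.1
tool_pos: [0.5736, 0.1881, 0.2497]
eef_rot: [[-0.115, -0.993, 0.014], [-0.993, 0.115, -0.017], [0.015, -0.016, -1.0]]
contact_force: [-0.1, -11.2, 3.0]
grip_width: 0.0358
```

Call:
{"method": "drive_tool", "body": {"increments": [[[0.3,0,0,0],[0.8,0,0,0],[1,0,-1,0],[1,0,-3,0],[1,0,-6,0],[1,0,-9,0],[1,0,-9.2,0],[1,0,-9.2,0],[1,0,-9.2,0]]]}}

```text
t: 20.0
tool_pos: [0.5706, 0.1797, 0.341]
eef_rot: [[-0.115, -0.993, 0.013], [-0.993, 0.115, -0.017], [0.016, -0.015, -1.0]]
contact_force: [0.3, -0.5, -0.0]
grip_width: 0.0358
```

```bash
cat > look.py <<'E'
import sys
from pose import *
def look(tag):
    o=r.get_obs();print(o['t'],o['tool_pos'],o['contact_force'].round(1))
    w=snap('wrist',tag); c=cal('wrist'); np.savez(tag+'.npz',*c)
    ana(w,c)
def ana(w,c):
    p0=np.r_[.57,.193,.2135];M=mouthR(np.radians(-85))
    u0=proj(c,[p0])[0]
    hsv=cv2.cvtColor(w,cv2.COLOR_RGB2HSV)
    Y,X=np.mgrid[:400,:640];near=np.hypot(X-u0[0],Y-u0[1])<85
    yel=((hsv[...,0]>22)&(hsv[...,0]<34)&(hsv[...,1]>150)&(hsv[...,2]>120)&near).astype(np.uint8)
    n,l,s,ce=cv2.connectedComponentsWithStats(yel)
    for i in np.argsort(-s[1:,4])[:2]+1: print('yel',ce[i].round(1),s[i])
    red=(((hsv[...,0]<6)|(hsv[...,0]>174))&(hsv[...,1]>150)&(hsv[...,2]>50)&near).astype(np.uint8)
    n,l,s,ce=cv2.connectedComponentsWithStats(red);i=1+np.argmax(s[1:,4])
    m=(l==i).astype(np.uint8);h=cv2.convexHull(max(cv2.findContours(m,cv2.RETR_EXTERNAL,cv2.CHAIN_APPROX_NONE)[0],key=len))
    e=cv2.fitEllipse(h);print('disc',np.round(e[0],1),np.round(e[1],1),round(e[2],0),s[i])
    t=np.linspace(0,2*np.pi,361);C=.057*np.c_[np.cos(t),np.sin(t),0*t]+[0,0,.015]
    for nm,sh,rx in(('flush',(0,0,0),0),('keyup',(0,0,3.5),-3.6),('slid',(0,-5,5),-5.3)):
        v=np.r_[0,0,0];Rm=Ro.from_euler('x',rx,degrees=True)*Ro.from_euler('z',-14,degrees=True)
        P=lambda Xx:p0+(Rm.apply(np.array(Xx,float)-[0,0,.01])+np.array(sh)/1e3)@M.T
        q=proj(c,P(C)).astype(np.float32);e=cv2.fitEllipse(q)
        print(nm,'key',proj(c,P([[0,-.0595,.015]])).round(1),'disc',np.round(e[0],1),np.round(e[1],1))
if __name__=='__main__': look(sys.argv[1])
E
python3 look.py w10
echo old; python3 - <<'E'
from look import *
ana(cv2.imread('pics/w8.png')[:,:,::-1].copy(),[np.load('w8.npz')[k] for k in('arr_0','arr_1','arr_2','arr_3')])
E
```

```text
20.0 [0.57061175 0.17967475 0.34098469] [ 0.3 -0.5 -0. ]
yel [349.2 189.1] [344 184  11  12 108]
disc [299.8 191.6] [100.4 112.4] 14.0 [ 249  136  101  112 6538]
flush key [[352.1 190.1]] disc [299.7 192.4] [100.2 113.3]
keyup key [[355.7 191. ]] disc [301.3 192.7] [103.6 114.5]
slid key [[360.9 190. ]] disc [306.5 191.3] [103.6 114. ]
old
yel [355.3 189.8] [349 184  12  12 103]
disc [304.  190.1] [102.  113.3] 26.0 [ 252  135  105  111 7236]
flush key [[351.2 191.1]] disc [298.8 192.4] [100.1 112.8]
keyup key [[354.8 192. ]] disc [300.5 192.7] [103.4 113.9]
slid key [[359.9 191.2]] disc [305.6 191.4] [103.4 113.5]
```

Now the disc (centre 299.8,191.6; 100×112 px) matches the flush prediction (299.7,192.4; 100×113 px) almost exactly, and no longer the "slid" or "key-up" ones. The lid has dropped in. I'll close the fingers and press lightly on the rib to make sure it's home.

Call:
{"method": "drive_tool", "body": {"increments": [[[0.4,0,1,0],[0.4,0,2,0],[0.4,0,3,0],[0.4,0,4,0],[0.4,0,5,0],[0.4,0,6,0],[0.4,0,7,0],[0.4,0,7.6,0],[0.4,0,7.8,0],[0.4,0,7.8,0]]], "fingers": 0}}

```text
t: 21.05
tool_pos: [0.5715, 0.1735, 0.2645]
eef_rot: [[-0.115, -0.993, 0.014], [-0.993, 0.114, -0.019], [0.017, -0.016, -1.0]]
contact_force: [-4.2, -6.4, 13.2]
grip_width: 0.0
```

Call:
{"method": "drive_tool", "body": {"increments": [[[0,0,0.1,0],[0,0,0.2,0],[0,0,0.3,0],[0,0,0.4,0],[0,0,0.4,0]]]}}

```text
t: 21.55
tool_pos: [0.5719, 0.1731, 0.264]
eef_rot: [[-0.115, -0.993, 0.016], [-0.993, 0.114, -0.019], [0.017, -0.018, -1.0]]
contact_force: [-9.8, -4.7, 25.9]
grip_width: 0.0003
```

Contact is firm at tip height 0.250, against 0.249-0.250 expected when flush. I'll retreat and do the final check.

Call:
{"method": "drive_tool", "body": {"increments": [[[0,0,-1,0],[0,0,-3,0],[0,0,-6,0],[0,0,-8,0],[0,0,-9,0],[0,0,-9,0],[0,0,-9,0],[0,0,-9,0]]]}}

```text
t: 22.35
tool_pos: [0.5699, 0.1746, 0.3525]
eef_rot: [[-0.115, -0.993, 0.014], [-0.993, 0.114, -0.02], [0.018, -0.016, -1.0]]
contact_force: [0.1, 0.4, 0.6]
grip_width: 0.0006
```

```bash
python3 look.py w11; python3 - <<'E'
from h import *
w=cv2.imread('pics/w11.png')[:,:,::-1]; s=snap('side','b11'); a=snap('scene','a11')
z=lambda i,x,y,w,h:cv2.resize(i[y:y+h,x:x+w],(400,300),interpolation=cv2.INTER_CUBIC)
cv2.imwrite('pics/z11.png',np.vstack([np.hstack([z(w,220,120,160,120),z(s,205,195,100,75)]),np.hstack([z(w,320,160,60,45),z(a,345,120,80,60)])])[:,:,::-1])
E
```

```text
22.35 [0.56987945 0.17459093 0.35245002] [0.1 0.4 0.6]
yel [344.4 186.3] [339 181  11  11  93]
disc [296.8 188.3] [ 96.8 107.8] 14.0 [ 248  135   98  108 6093]
flush key [[346.1 187.8]] disc [295.3 189.8] [ 97.2 109. ]
keyup key [[349.5 188.6]] disc [296.9 190. ] [100.4 110. ]
slid key [[354.5 187.7]] disc [301.8 188.7] [100.5 109.7]
```

View pics/z11.png

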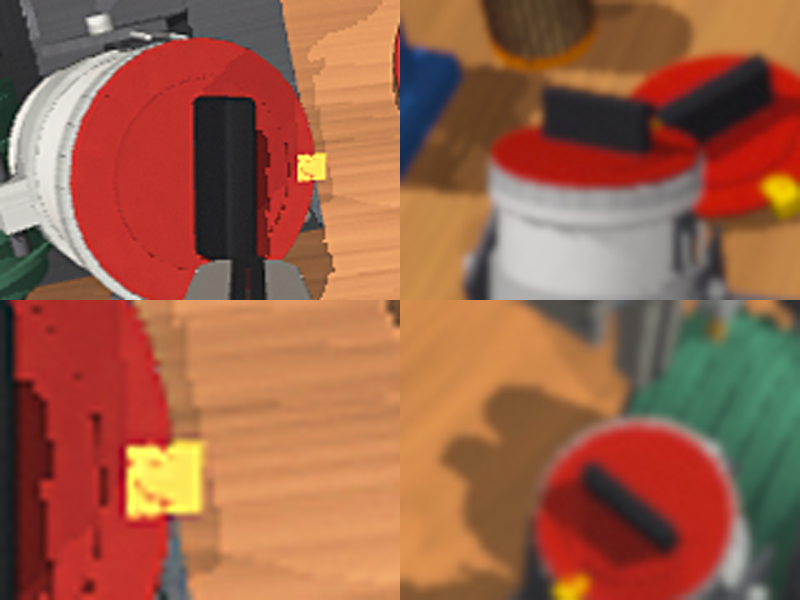

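```bash
sed -i 's/<85/<NEAR/; s/^import sys/import sys\nNEAR=85/' look.py; python3 - <<'E'
import look; from look import *
look.NEAR=30; ana(cv2.imread('pics/a11.png')[:,:,::-1].copy(),cal('scene'))
look.NEAR=42
print('final wrist fit'); c=[np.load('w11.npz')[k] for k in('arr_0','arr_1','arr_2','arr_3')]
w=cv2.imread('pics/w11.png');hsv=cv2.cvtColor(w,cv2.COLOR_BGR2HSV)
T=lambda a:(np.array(a,float)+.5)/2.5-.5+[220,120]
m=(((hsv[...,0]<6)|(hsv[...,0]>174))&(hsv[...,1]>150)&(hsv[...,2]>50)).astype(np.uint8)
n,l,s,ce=cv2.connectedComponentsWithStats(m);i=l[190,270];h=cv2.convexHull(max(cv2.findContours((l==i).astype(np.uint8),0,1)[0],key=len)).reshape(-1,2).astype(float)
h=h[(h[:,1]<225)]
pix=T([(325,153),(326,180),(254,98),(195,98)]);obj=np.array([(6,-62,15),(-6,-62,15),(33,-7,47),(33,7,15)])/1e3
fit(c,pix,obj,h)
E
```

```text
yel [340.6 228.3] [338 226   6   6  27]
yel [377.5 179. ] [376 178   4   3  10]
disc [391.1 163.4] [36.3 39.1] 66.0 [372 145  39  37 983]
flush key [[376.4 177.7]] disc [390.6 162.5] [37.8 40.3]
keyup key [[376.1 176.9]] disc [390.5 162. ] [37.3 40.3]
slid key [[375.1 178.1]] disc [389.6 163.4] [37.  40.4]
final wrist fit
shift mm [ 0.2 -3.3 -2.7] rot deg [ -1.3   0.2 -13.3] cost 2.75 [-0.4 -0.1 -1.  -0.7  0.4 -0.1 -3.1 -0.6  0.1  0.2  0.1  0.2  0.2  0.1
  0.2  0.1  0.1  0.2  0.3  0.2  0.4  0.3  0.   0.1  0.1  0.2  0.3  0.3
  0.2  0.2  0.3  0.1  0.1  0.2  0.2  0.1  0.1  0.3  0.1  0.3  0.2  0.3
  0.1]
shift mm [ 0.2 -3.3 -2.7] rot deg [ -1.3   0.2 -13.3] cost 2.75 [-0.4 -0.1 -1.  -0.7  0.4 -0.1 -3.1 -0.6  0.1  0.2  0.1  0.2  0.2  0.1
  0.2  0.1  0.1  0.2  0.3  0.2  0.4  0.3  0.   0.1  0.1  0.2  0.3  0.3
  0.2  0.2  0.3  0.1  0.1  0.2  0.2  0.1  0.1  0.3  0.1  0.3  0.2  0.3
  0.1]
```

The final crops show the lid seated with an even rim ring in the scene view. The wrist fit gives tilt -1.3°, x/y roll about 0 and clocking -13°, which is flush within error. I'll confirm by touch by pressing on the flange beside the key: contact at tip z of about 0.198 means home, about 0.203 or more means key-up.

Call:
{"method": "drive_tool", "body": {"increments": [[[1,0.2,0,0],[2.5,0.4,0,0],[3.5,0.6,2,0],[3.5,0.6,5,0],[3.5,0.6,8,0],[3.5,0.6,11,0],[3.5,0.6,12.5,0],[3.5,0.6,13,0],[3.5,0.6,13.2,0],[3.5,0.6,13.2,0]]]}}

```text
t: 23.5
tool_pos: [0.5625, 0.1377, 0.2223]
eef_rot: [[-0.115, -0.993, 0.016], [-0.993, 0.115, -0.019], [0.017, -0.018, -1.0]]
contact_force: [0.0, -0.2, 0.3]
grip_width: 0.0005
```

Call:
{"method": "drive_tool", "body": {"increments": [[[0,0,0.1,0],[0,0,0.2,0],[0,0,0.3,0],[0,0,0.4,0],[0,0,0.5,0],[0,0,0.6,0],[0,0,0.6,0]]]}}

```text
t: 24.2
tool_pos: [0.5624, 0.1376, 0.2161]
eef_rot: [[-0.115, -0.993, 0.015], [-0.993, 0.115, -0.019], [0.017, -0.018, -1.0]]
contact_force: [0.6, -0.8, 0.1]
grip_width: 0.0003
```

Call:
{"method": "drive_tool", "body": {"increments": [[[0,0,0.1,0],[0,0,0.2,0],[0,0,0.3,0],[0,0,0.4,0],[0,0,0.5,0],[0,0,0.5,0]]]}}

```text
t: 24.8
tool_pos: [0.5624, 0.1375, 0.2109]
eef_rot: [[-0.115, -0.993, 0.015], [-0.993, 0.115, -0.019], [0.017, -0.017, -1.0]]
contact_force: [1.0, 0.4, 0.2]
grip_width: 0.0004
```

Call:
{"method": "drive_tool", "body": {"increments": [[[0,0,0.1,0],[0,0,0.2,0],[0,0,0.3,0],[0,0,0.4,0],[0,0,0.4,0]]]}}

```text
t: 25.3
tool_pos: [0.5628, 0.1374, 0.2079]
eef_rot: [[-0.115, -0.993, 0.016], [-0.993, 0.115, -0.019], [0.017, -0.018, -1.0]]
contact_force: [-0.6, -1.0, 7.3]
grip_width: 0.0007
```

Call:
{"method": "drive_tool", "body": {"increments": [[[0,0,0.1,0],[0,0,0.2,0],[0,0,0.25,0],[0,0,0.25,0]]]}}

```text
t: 25.7
tool_pos: [0.5631, 0.1372, 0.2074]
eef_rot: [[-0.115, -0.993, 0.017], [-0.993, 0.114, -0.019], [0.017, -0.019, -1.0]]
contact_force: [-6.2, -1.7, 18.1]
grip_width: 0.0004
```

Call:
{"method": "drive_tool", "body": {"increments": [[[0,0,-1,0],[0,0,-3,0],[0.5,0,-6,0],[1,0,-10,0],[1,0,-14,0],[1,0,-17,0],[1,0,-18,0],[1,0,-18,0],[1,0,-18,0]]]}}

```text
t: 26.6
tool_pos: [0.5583, 0.1307, 0.3859]
eef_rot: [[-0.115, -0.993, 0.015], [-0.993, 0.114, -0.02], [0.018, -0.017, -1.0]]
contact_force: [0.0, 0.9, -1.0]
grip_width: 0.0
```

```bash
python3 look.py w12; python3 - <<'E'
from h import *
import look; look.NEAR=30
look.ana(cams.capture('scene'),cal('scene'))
print(r.sign_off())
E
```

```text
26.6 [0.55829246 0.13067024 0.38589365] [ 0.   0.9 -1. ]
yel [306.3 175.9] [301 171  11   9  70]
yel [303.1 171.4] [301 171   5   2   8]
disc [260.  176.7] [94.2 97.7] 11.0 [ 213  128   94   98 5995]
flush key [[307.5 176.5]] disc [258.  177.3] [95.2 99.1]
keyup key [[309.9 177. ]] disc [259.1 177.5] [ 97.5 100. ]
slid key [[314.4 176.1]] disc [263.7 176.3] [97.4 99.7]
yel [377.9 178.2] [376 176   5   5  18]
disc [390.7 163.4] [36.4 39.3] 71.0 [371 145  40  37 988]
flush key [[376.4 177.7]] disc [390.6 162.5] [37.8 40.3]
keyup key [[376.1 176.9]] disc [390.5 162. ] [37.3 40.3]
slid key [[375.1 178.1]] disc [389.6 163.4] [37.  40.4]
the job is handed in; nothing more can be done
None
```

The red lid is back on the canister with its key in the notch, and I handed the job in at about 27 s with the arm clear of it. My checks say it is flush, within a millimetre or two.

**What I did:** I picked up the smallest lid by its rib and set it on the leaning rim. Its key was about 5° short of the notch, so I re-gripped it and turned it clockwise. It still sat 5–6 mm downslope with the spigot caught on the lower rim edge. I pushed it uphill until it dropped in, then pressed on the rib (26 N) and on the flange beside the key (18 N).

**Last checks:**
- **Wrist camera:** the lid's outline and key match the flush prediction to within about 2 pixels, better than the key-up or slid positions. A fit to an earlier picture, taken after the rib press, put the key 13° from the mouth's -y, against 14° estimated for the notch.
- **Touch beside the key:** the fingers met a firm stop at 0.194 m. I expected 0.198 m if flush and at least 0.203 m if the key were still up.
- **Touch on the rib:** the stop was at 0.250 m, against 0.249–0.250 m expected.

**What disagreed:** that same fit left about 1.3° of tilt and 3 mm of offset, which I put down to measurement error. The scene camera is too coarse to tell flush from key-up.

I did not knowingly touch anything else on the bench, but I took no final picture to check the other objects.

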